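Dose the beaker and set the stirrer dial to its mark

TASK

Dose the beaker: press the red pump cap of the amber bottle beside the hotplate all the way down and let it come back up. Then turn the blue stirring dial on the hotplate's sloping panel clockwise until its white pointer stands at the yellow mark on its scale, and let go. Leave the red heating dial as it is and do not disturb the beaker or anything else on the bench.

Things in the scene. Friction and masses are not known exactly. Their poses are not given: they have to be found in the camera images.
- hotplate: Grey-blue hotplate stirrer, fixed, 270 mm deep (x), 260 wide (y), 110 high to its round aluminium plate (170 across, centred at x -45 mm). Origin: centre of its underside. Its control panel is on the +x side, away from the robot, sloping 20 degrees; the panel's normal is (0.342, 0, 0.940) in this frame. The blue and the red dial sit on it at x +87, y +62 and -62, z 70 mm; which is which varies.
- stir_grip (a point): Blue stirring dial: skirt 66 mm across on a black scale disc (102 across, 4 thick), with a grip bar 62 mm long, 16 wide, top 49 mm above the panel; a white line on half of the bar is the pointer. This point: on the axis, 35 mm above the panel, 14 below the bar's top, 22 above the skirt. Axes turn with the dial: x along the bar to the pointer end, z along the axis out of the panel.
- stir (a joint): Angle of the blue stirring dial in rad: 0 = start of the scale, grows clockwise (seen from above), 5.24 = upper end stop; white scale ticks every 0.524. It stays where it is left, with a friction of about 0.08 Nm.
- stir_tip (a point): Point of the blue dial's pointer direction on the scale, 41 mm from the axis, 7 mm above the panel.
- mark (a joint): Angle of the yellow mark in rad on the same scale as stir: the dial is set when the two are equal. The mark does not move during the task.
- mark_tab (a point): Yellow mark, a flat tab 10 mm wide on the rim of the blue dial's scale disc; this point is 41 mm from the dial's axis, 7 mm above the panel.
- heat_tip (a point): Point of the red heating dial's pointer direction, 41 mm from its axis, 7 mm above the panel. The red dial has the same shape and size as the blue one, sits beside it and must stay as it is.
- bottle: Amber pump bottle, fixed, 84 mm diameter, on a 110 mm steel foot, left (+y) of the hotplate. Origin: centre of its underside. A white spout at height 226 mm reaches 165 mm from it to over the beaker.
- pump_top (a point): Centre of the top face of the red pump cap on the bottle: a disc 48 mm across, 20 mm thick, top 278 mm above the bench at rest. It is pressed straight down.
- pump (a joint): Travel of the pump cap in m: 0 = up, 0.014 = fully down; sprung, needs about 2.5 N to start and 8 N fully down, returns by itself.
- beaker: Glass beaker, 92 mm across, 90 mm high, loose on the hotplate's round plate under the spout. Origin: centre of its underside.
- vial_block: Dark metal block 75 x 110 x 45 mm with white-capped vials (68 mm high in all), loose, right (-y) of the hotplate. Origin: centre of its underside.
- stopper: Red tapered stopper, 48 mm across at the top, 50 mm high, loose, standing beyond the pump bottle. Origin: centre of its underside.
- spatula: Spatula 200 mm long, loose, lying crosswise beyond the hotplate's panel. Origin: near its middle, on the bench.
- flask: Round flask with red cap in a cork ring (80 mm across), 140 mm high, loose, at the right. Origin: centre of its underside.
- wash_bottle: White bottle with red cap, 72 mm across, 170 mm high, loose, at the left. Origin: centre of its underside.
- jar: Amber jar with black lid, 70 mm across, 90 mm high, loose, at the left. Origin: centre of its underside.
- beaker2: Empty glass beaker, 80 mm across, 85 mm high, loose, at the right. Origin: centre of its underside.
Things that resemble listed ones, but are neither listed nor needed, are in the scene too. What is shaped like the beaker but pink is not meant.

How it is judged:
By the outcome, as a careful person would: the job done as asked, in the order asked, and still so for the second after the job is handed in, with the robot touching nothing.
It also fails if it takes over 59 s, if anything falls off the work surface, if the arm or the gripper's body presses on something with over 40 N, if the wrist force passes 120 N, or if a joint passes its speed limit or range.

ROBOT

A 6-joint arm with a two-finger parallel gripper is mounted at the origin on the work surface. World frame = base frame: x ahead of the robot, y to its left, z up, the work surface at z = 0. Lengths are in m, angles in rad, forces in N, time in s.
With the tool pointing down it reaches from about 0.375 to 0.9 m from the base axis. Payload 3.1 kg.
Tool frame: the origin (TCP) lies on the centre line of the jaws, within the pads' length; the fingertips stand 19 mm ahead of it and the grasp point (between the pads) is the TCP; z points along the fingers, y is the direction in which the jaws open and shut (so a half turn about z gives the same grasp; the last joint's range is limited). The gripper opens to 85 mm and grips with 20 to 120 N. Pads are 22 mm wide; open, the fingers measure 114 mm over their backs; the gripper's body (76 mm by 85 mm) begins 54 mm behind the grasp point. The pads swing forward as they close: fully open they stand 13 mm farther back than shut.
Start: joints at [-1.399, 0.527, 1.433, -0, 1.181, -0.178], TCP at [0.214, -0.587, 0.219] pointing down, gripper open.
Joint ranges: [-3.08, 3.08], [-0.75, 2.2], [0.22, 2.44], [-1.43, 4.57], [0, 2.65], [-2.85, 2.85]. Speed limits (rad/s): [2.79, 2.79, 3.14, 3.14, 3.14, 3.14].

INTERFACE

Orientations are given as a unit quaternion [x, y, z, w].
In Python, from station import manip, imaging, workorder gives the robot as it stands.
- The arm moves only by the shell command python3 -m creep 'ROWS' [FORCE]. ROWS is a JSON object of lists of equal length, an entry for each row: "claw": the finger opening in cm, from 0 to 8.54; "dp": the shift along the tool's x, y, z in cm, a list of three; "roll": the turn about the tool's z in rad. In form: {"claw": [claw, ...], "dp": [[dx, dy, dz], ...], "roll": [roll, ...]}. A call has 1 to 12 rows; each row is the pose to reach, as a shift and turn from the pose commanded when the call began, along the tool's axes at that moment; what a row does not reach only later rows make up. A row lasts 1/10 s, in which the tool goes at most 50 mm and 8.59 degrees, less where a joint would pass 70% of its speed; a pose out of reach is approached as far as the arm can. A call with a gripper value outside its range is refused whole. The fingers move at their own pace and stop on an object; FORCE is the grip in N (left out, the last holds). Time passes only in rows, so rows that repeat a pose let the fingers close. It gives the time, the measured TCP pose, the force and the opening at its end, in the units of the state.
- manip.sense(): the state, without advancing time (a new reading comes with each control period).
- imaging.snapshot(name): name is "scene" or "side" or "wrist"; returns a dict with "image" (420x560x3 uint8, red, green, blue), "z_map" (420x560 float32, m along the optical axis (not along the pixel's ray), 0 where there is no reading), "vfov" (degrees; the focal length in pixels is half the picture's height over the tangent of half this angle, whatever the lens; pixels are square), "cx", "cy" (the principal point, pixels), "dist" ([k1, k2, p1, p2, k3] as OpenCV has them; the pictures are not rectified), "R" (3x3) and "t" (3): a world point X has camera coordinates R X + t. Camera axes: x right, y down, z forward; pixel columns grow to the right and rows downward; lengths in m; the calibration is good to about 2 mm. A picture is of the moment at which its call begins.
- workorder.sign_off(): hands the job in, once; it reports no verdict.
The state is a dict: "t": time; "q": joint angles; "qd": joint speeds; "tau": joint torques, N m; "tcp_pos": TCP position; "tool_rot": TCP orientation; "force": force on the tool from outside, world axes, zero at the start; "ft_torque": the same for the moment, N m; "finger_gap": opening from 0.0 (shut) to 1.0 (fully open).
Only numpy, scipy, OpenCV 4.12 (cv2) and the standard library are available. Lean on these libraries where they do the work, as an engineer would, in place of code of your own. Each camera call takes 0.05 s, during which the arm holds its last target.

## Working session

There is one attempt and no reset: what is moved stays moved. The work goes in short steps, Python scripts to look and compute and a shell command to move; the robot and the scene stay as the last step left them, time stands still between calls to the robot, and variables do not carry over. Pictures are saved under pics/ and viewed, and the job is handed in when it is done.

```bash
ls; mkdir -p pics
cat > h.py <<'E'
import numpy as np, cv2
from station import manip, imaging, workorder
def K(s):
    f=210/np.tan(np.radians(s["vfov"])/2)
    return np.array([[f,0,s["cx"]],[0,f,s["cy"]],[0,0,1.]])
def snap(n,name):
    s=imaging.snapshot(n); cv2.imwrite(f"pics/{name}.png",s["image"][:,:,::-1]); np.save(f"pics/{name}.npy",s,allow_pickle=True); return s
def load(name): return np.load(f"pics/{name}.npy",allow_pickle=True).item()
def ray(s,uv):
    p=cv2.undistortPoints(np.array(uv,float).reshape(-1,1,2),K(s),np.array(s["dist"]))[:,0]
    d=np.c_[p,np.ones(len(p))]@s["R"]
    return -np.array(s["R"]).T@s["t"],d
def onplane(s,uv,n,c):
    o,d=ray(s,uv); n=np.array(n,float); return o+d*((c-o@n)/(d@n))[:,None]
def dep(s,uv):
    o,d=ray(s,uv); uv=np.array(uv).reshape(-1,2).round().astype(int); return o+d*s["z_map"][uv[:,1],uv[:,0]][:,None]
def proj(s,X):
    return cv2.projectPoints(np.array(X,float).reshape(-1,3),cv2.Rodrigues(np.array(s["R"]))[0],np.array(s["t"],float),K(s),np.array(s["dist"]))[0][:,0]
E
python3 - <<'E'
from h import *
for n in ["scene","side","wrist"]:
    s=snap(n,n+"0"); print(n,s["vfov"],s["dist"],-np.array(s["R"]).T@s["t"])
print(manip.sense())
E
```

```text
pics
scene 49.96994314003258 [-0.02946323  0.          0.          0.          0.        ] [1.20762255 0.54533691 1.48874   ]
side 43.61333696284814 [-0.03160678  0.          0.          0.          0.        ] [0.1736953  1.28267721 1.08462314]
wrist 61.1239662334785 [-0.04252847  0.          0.          0.          0.        ] [ 0.27687508 -0.56363473  0.37316716]
{'t': 0.15, 'q': array([-1.39952228e+00,  5.28273861e-01,  1.43364699e+00, -2.12960513e-06,
        1.18144968e+00, -1.78520448e-01]), 'qd': array([ 0.00125226, -0.00052465, -0.00319622,  0.00116006,  0.00173088,
       -0.00079589]), 'tau': array([ 9.16474673e-04, -4.42744660e+01, -1.78276759e+01, -3.11721806e-04,
        5.60985194e-03, -5.63755506e-06]), 'tcp_pos': array([ 0.21410055, -0.58653938,  0.21773301]), 'tool_rot': array([ 9.84743965e-01,  1.74007282e-01,  2.23603948e-06, -8.88932479e-04]), 'force': array([ 0.66288569, -0.00115707,  0.36546527]), 'ft_torque': array([-0.0176727 ,  0.01950545, -0.02028877]), 'finger_gap': 0.9987868198693887}
```

View pics/scene0.png

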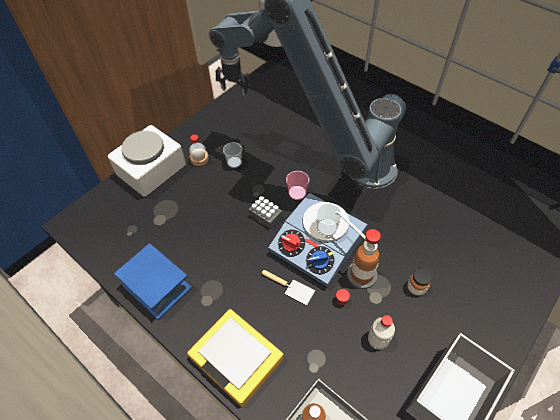

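View pics/side0.png

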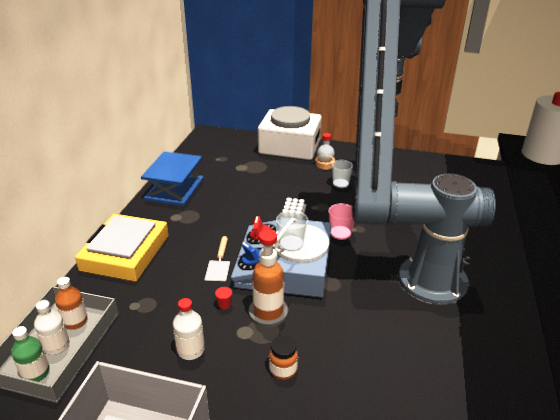

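View pics/wrist0.png

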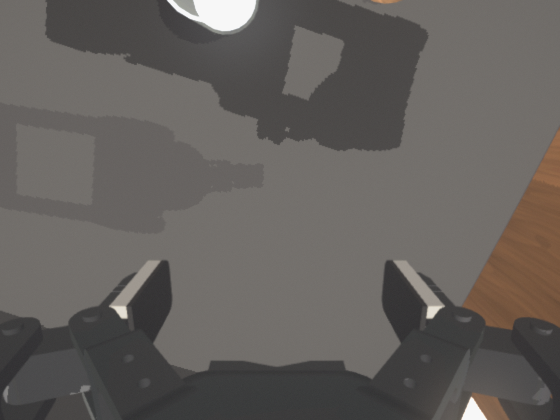

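Run:
```python
from h import *
s=load("scene0"); im=s["image"][:,:,::-1]
cv2.imwrite("pics/c1.png",cv2.resize(im[185:305,260:400],None,fx=5,fy=5,interpolation=cv2.INTER_CUBIC))
s=load("side0"); im=s["image"][:,:,::-1]
cv2.imwrite("pics/c2.png",cv2.resize(im[195:335,210:350],None,fx=4,fy=4,interpolation=cv2.INTER_CUBIC))
```

```text
(no output)
```

View pics/c1.png

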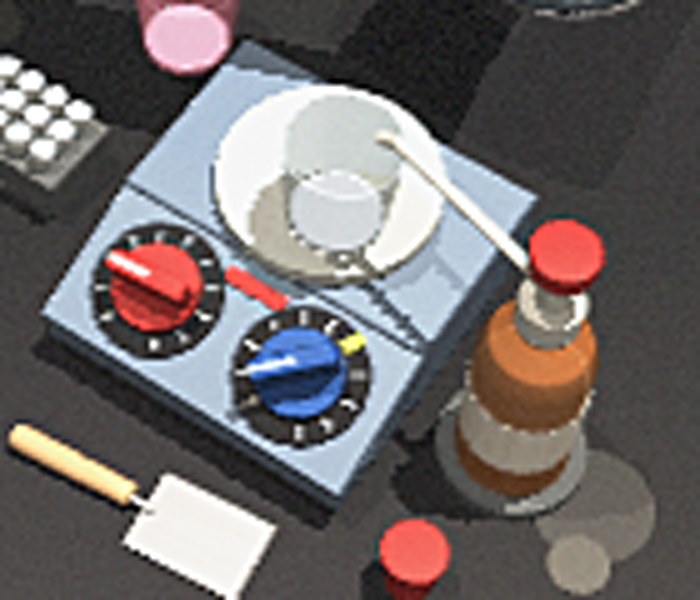

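View pics/c2.png

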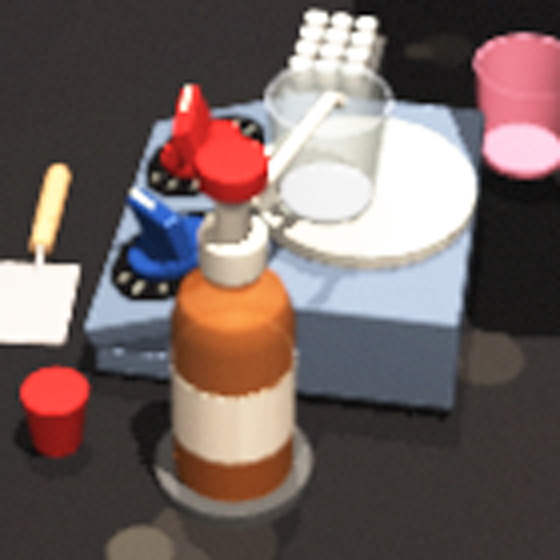

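Run:
```python
from h import *
for nm in ["scene0","side0"]:
    s=load(nm); im=s["image"]; hsv=cv2.cvtColor(im,cv2.COLOR_RGB2HSV)
    # pump cap
    red=((hsv[...,0]<6)|(hsv[...,0]>174))&(hsv[...,1]>150)&(hsv[...,2]>90)
    n,l,st,ce=cv2.connectedComponentsWithStats(red.astype(np.uint8))
    for i in range(1,n):
        if st[i,4]>25:
            ys,xs=np.where(l==i); P=dep(s,np.c_[xs,ys]); top=P[:,2]>np.percentile(P[:,2],95)-.006
            print(nm,"red",st[i],np.median(P,0).round(3),"top",P[top].mean(0).round(4),top.sum(), "enc",)
    g=(hsv[...,0]>95)&(hsv[...,0]<120)&(hsv[...,1]>40)&(hsv[...,1]<150)&(hsv[...,2]>90)
    ys,xs=np.where(g); P=dep(s,np.c_[xs,ys]); k=(P[:,2]>.03)&(P[:,2]<.13)&(abs(P[:,0]-.5)<.4)&(abs(P[:,1])<.5); P=P[k]
    print(len(P),P.min(0),P.max(0), np.histogram(P[:,2],20))
    c=cv2.minAreaRect((P[:,:2]*1000).astype(np.float32)); print(c)
```

```text
scene0 red [190 134   8   9  51] [ 0.445 -0.609  0.139] top [ 0.4459 -0.6086  0.1439] 14 enc
scene0 red [366 229  15  15 168] [0.454 0.26  0.277] top [0.4538 0.2603 0.2785] 118 enc
scene0 red [281 234  20  17 222] [0.556 0.007 0.085] top [0.5595 0.0095 0.1172] 40 enc
scene0 red [305 239  12   8  40] [0.505 0.062 0.086] top [0.5051 0.0614 0.0865] 32 enc
scene0 red [336 289  14  13 127] [0.581 0.26  0.049] top [0.5912 0.2647 0.0691] 79 enc
scene0 red [382 315  11   7  39] [0.607 0.435 0.168] top [0.6109 0.4385 0.1721] 16 enc
1437 [ 0.31339532 -0.38055099  0.03850153] [0.89993351 0.198189   0.12395938] (array([  3,  17,  61,  96,  60,  40,  31,  18,  29,  34,  48,  94, 291,
       394, 154,  46,   4,   2,  10,   5]), array([0.03850153, 0.04277443, 0.04704732, 0.05132021, 0.0555931 ,
       0.059866  , 0.06413889, 0.06841178, 0.07268467, 0.07695756,
       0.08123046, 0.08550335, 0.08977624, 0.09404913, 0.09832202,
       0.10259492, 0.10686781, 0.1111407 , 0.11541359, 0.11968648,
       0.12395938]))
((640.8413696289062, -39.298248291015625), (356.28521728515625, 777.5830078125), 61.682
[... 341 characters left out ...]
0.5775 0.2722 0.0586] 138 enc
side0 red [177 298  15  14 167] [0.611 0.443 0.17 ] top [0.6072 0.4481 0.1795] 106 enc
1390 [ 0.31205561 -0.0833162   0.03002815] [0.60140591 0.20007518 0.12615093] (array([ 56,  51,  58,  74, 147, 131, 111,  99, 104,  62,  70,  74,  76,
       203,  52,   1,   2,   9,   5,   5]), array([0.03002815, 0.03483429, 0.03964043, 0.04444657, 0.04925271,
       0.05405885, 0.05886499, 0.06367112, 0.06847726, 0.0732834 ,
       0.07808954, 0.08289568, 0.08770182, 0.09250796, 0.0973141 ,
       0.10212024, 0.10692638, 0.11173252, 0.11653865, 0.12134479,
       0.12615093]))
((457.9566345214844, 58.58312225341797), (271.49810791015625, 268.791748046875), 4.841674327850342)
```

```bash
cat >> h.py <<'E'
def togo(X,yaw=None):
    st=manip.sense(); from scipy.spatial.transform import Rotation as Ro
    R=Ro.from_quat(st["tool_rot"]).as_matrix(); d=R.T@(np.array(X)-st["tcp_pos"])*100
    y=np.degrees(np.arctan2(R[1,0],R[0,0])); 
    print("tcp",st["tcp_pos"].round(4),"yaw",y.round(1),"q",np.degrees(st["q"]).round(1),"F",st["force"].round(2),"gap",round(st["finger_gap"],3),"t",st["t"])
    print("dp cm",d.round(2), "roll",None if yaw is None else np.radians(y-yaw).round(3))
def circ(P):
    A=np.c_[2*P,np.ones(len(P))]; x=np.linalg.lstsq(A,(P**2).sum(1),rcond=None)[0]; return x[:2],np.sqrt(x[2]+x[:2]@x[:2])
E
python3 - <<'E'
from h import *
s=load("scene0"); im=s["image"]; hsv=cv2.cvtColor(im,cv2.COLOR_RGB2HSV)
# hotplate outline panel corners & plate by pixel reading (crop/5+offset)
c=lambda p:(np.array(p,float)/5+[260,185])
print("plate top outline", circ(onplane(s,[c(p) for p in [(215,175),(330,84),(445,170),(335,272),(245,240),(255,105),(415,115)]],[0,0,1],.11)[:,:2]))
B=dep(s,[c(p) for p in [(125,185),(425,350),(340,500),(42,310),(235,45),(535,197)]]).round(3); print(B)
# panel plane fit from depth
m=np.zeros(im.shape[:2],np.uint8); cv2.fillPoly(m,[np.array([c(p) for p in [(135,205),(410,355),(340,480),(60,310)]]).round().astype(int)],1)
g=(hsv[...,0]>95)&(hsv[...,0]<120)&(hsv[...,1]<150)&(hsv[...,2]>90)&(m>0)
ys,xs=np.where(g); P=dep(s,np.c_[xs,ys]); 
for _ in range(4):
    x=np.linalg.lstsq(np.c_[P[:,:2],np.ones(len(P))],P[:,2],rcond=None)[0]; r=P[:,2]-P[:,:2]@x[:2]-x[2]; P=P[abs(r)<2*r.std()]
n=np.array([-x[0],-x[1],1]);n/=np.linalg.norm(n); print("panel n",n,len(P),r.std(),"yaw",np.degrees(np.arctan2(n[1],n[0])), "tilt",np.degrees(np.arccos(n[2])))
E
```

```text
plate top outline (array([0.40504967, 0.05329143]), np.float64(0.08463659731026534))
[[ 0.498 -0.067  0.088]
 [ 0.47   0.188  0.091]
 [ 0.567  0.193  0.01 ]
 [ 0.601 -0.061  0.045]
 [ 0.351 -0.08   0.102]
 [ 0.251  0.149 -0.005]]
panel n [0.33699133 0.03130397 0.9409872 ] 585 0.003928787960073827 yaw 5.3071177496774675 tilt 19.781990517243184
```

```bash
python3 -m creep '{"claw":[0,0,0,0,0,0,0,0,0,0,0,0],"dp":[[5,0,-4],[10,0,-8],[15,0,-12],[18,-4,-16],[20,-9,-17],[22,-14,-17],[24,-19,-17],[26,-24,-17],[28,-29,-17],[30,-34,-17],[32,-39,-17],[32,-42,-17]],"roll":[0,0,0,0,0,0,0,0,0,0,0,0]}' 30; python3 -c "
from h import *
togo([.454,.26,.34])"
```

```text
t: 1.35
tcp_pos: [0.3745, -0.1249, 0.3882]
tool_rot: [0.985, 0.174, 0.0, -0.0]
force: [1.8, -0.0, -0.4]
finger_gap: -0.001
tcp [ 0.3745 -0.1249  0.3882] yaw 20.0 q [-34.8   0.5  97.    0.   82.4  35.2] F [ 1.76 -0.02 -0.37] gap -0.001 t 1.35
dp cm [ 20.65 -33.44   4.84] roll None
```

```bash
python3 -m creep '{"claw":[0,0,0,0,0,0,0,0,0,0],"dp":[[4,-4,0],[8,-8,0],[11,-12,0],[13,-16,0],[15,-20,0],[17,-25,0],[19,-29,0],[20,-32,1],[20.6,-33.4,1],[20.6,-33.4,1]],"roll":[0,0,0,0,0,0,0,0,0,0]}'
python3 - <<'E'
from h import *
snap("wrist","w1"); snap("scene","s1"); snap("side","d1")
togo([.454,.26,.34])
E
```

```text
t: 2.35
tcp_pos: [0.4533, 0.2587, 0.3777]
tool_rot: [0.984, 0.175, -0.001, 0.0]
force: [0.1, 0.2, 0.6]
finger_gap: 0.001
tcp [0.4539 0.2562 0.3786] yaw 20.0 q [17.2 13.1 83.5 -0.  83.3 87.2] F [ 0.72 -0.2  -0.07] gap -0.003 t 2.5
dp cm [ 0.13 -0.36  3.85] roll None
```

View pics/w1.png

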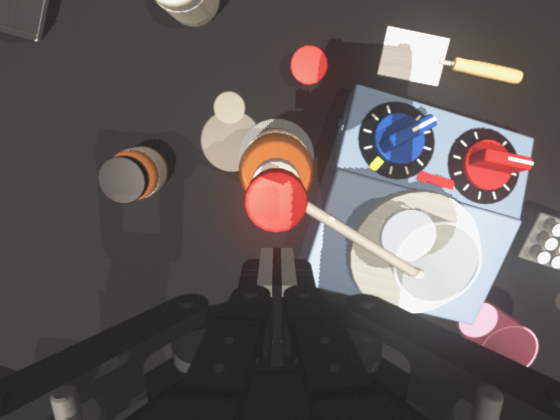

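View pics/d1.png

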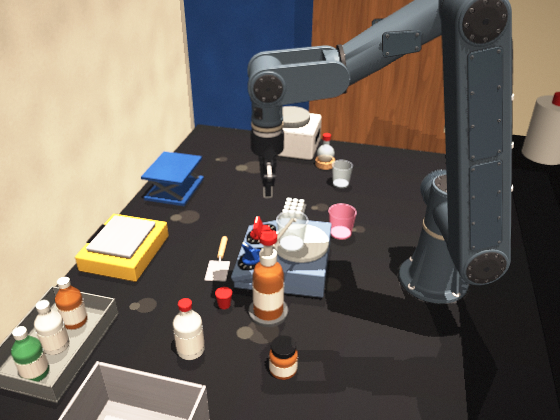

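Run:
```python
from h import *
d=load("d1"); print("tcp proj side",proj(d,[.4539,.2562,.3786-.019]))
s=load("w1"); im=s["image"]; hsv=cv2.cvtColor(im,cv2.COLOR_RGB2HSV)
print("tip proj wrist", proj(s,[[.4539,.2562,.36],[.4539,.2562,.278]]))
red=(((hsv[...,0]<6)|(hsv[...,0]>174))&(hsv[...,1]>150)&(hsv[...,2]>90)).astype(np.uint8)
n,l,st,ce=cv2.connectedComponentsWithStats(red)
for i in range(1,n):
    if st[i,4]>300 and 240<ce[i][0]<310 and 150<ce[i][1]<250:
        c=max(cv2.findContours((l==i).astype(np.uint8),0,2)[0],key=len)[:,0]; 
        P=onplane(s,c,[0,0,1],.278)[:,:2]; print("cap",circ(P),st[i]); 
        print("minenc",cv2.minEnclosingCircle(P.astype(np.float32)*1000))
cv2.imwrite("pics/w1c.png",cv2.resize(im[70:220,320:560,::-1],None,fx=3.3,fy=3.3,interpolation=cv2.INTER_CUBIC))
```

```text
tcp proj side [[266.90943672 206.37848562]]
tip proj wrist [[281.92525477 243.9613687 ]
 [280.29076443 203.68922812]]
cap (array([0.45454189, 0.2602656 ]), np.float64(0.023277318847978384)) [ 245  169   62   63 1144]
minenc ((454.6953430175781, 260.2978210449219), 24.125164031982422)
```

View pics/w1c.png

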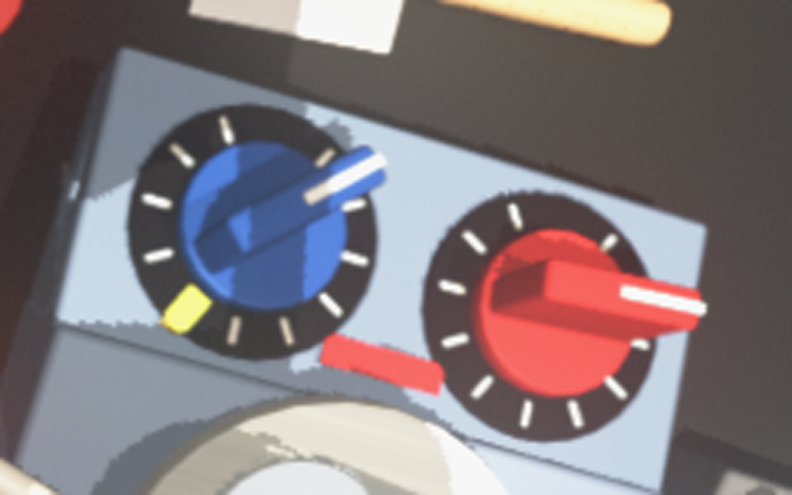

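```bash
python3 -m creep '{"claw":[0,0,0,0,0,0],"dp":[[0.1,-0.3,2],[0.2,-0.4,4],[0.2,-0.4,6],[0.2,-0.4,7.2],[0.2,-0.4,7.2],[0.2,-0.4,7.2]],"roll":[0,0,0,0,0,0]}'; python3 -c "
from h import *
togo([.4545,.2603,.282])"
```

```text
t: 3.1
tcp_pos: [0.4549, 0.2613, 0.307]
tool_rot: [0.985, 0.173, 0.001, -0.0]
force: [0.9, -0.3, 0.3]
finger_gap: 0.003
tcp [0.4549 0.2613 0.307 ] yaw 20.0 q [17.7 16.7 89.8 -0.  73.4 87.7] F [ 0.89 -0.32  0.3 ] gap 0.003 t 3.1
dp cm [-0.08  0.08  2.5 ] roll None
```

```bash
python3 -m creep '{"claw":[0,0,0,0,0,0],"dp":[[0,0,0.7],[0,0,1.2],[0,0,1.6],[0,0,2.0],[0,0,2.2],[0,0,2.2]],"roll":[0,0,0,0,0,0]}'
python3 - <<'E'
from h import *
snap("side","d2")
togo([.4545,.2603,.283])
E
```

```text
t: 3.7
tcp_pos: [0.454, 0.262, 0.2839]
tool_rot: [0.985, 0.174, -0.0, 0.0]
force: [0.1, 0.4, 0.3]
finger_gap: 0.001
tcp [0.4542 0.262  0.2842] yaw 20.0 q [17.8 18.1 91.7  0.  70.3 87.7] F [-0.34  0.41  0.49] gap 0.003 t 3.75
dp cm [-0.03  0.17  0.12] roll None
```

Run:
```python
from h import *
s=snap("wrist","w2")
for n,(a,b,c,d) in {"d2":(150,330,200,340)}.items():
    cv2.imwrite("pics/d2c.png",cv2.resize(load(n)["image"][a:b,c:d,::-1],None,fx=4,fy=3.3*4/3.3))
print(manip.sense()["force"])
```

```text
[ 0.10599694  0.22727688 -0.3093564 ]
```

View pics/d2c.png

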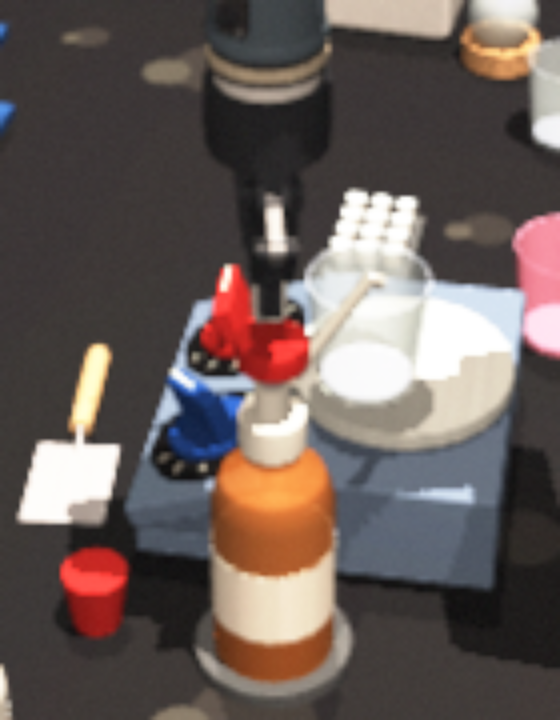

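View pics/w2.png

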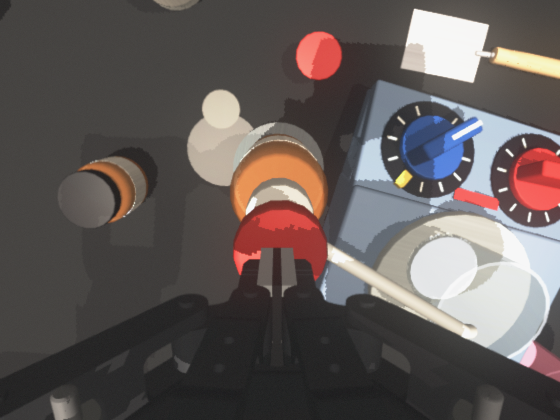

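Run:
```python
from h import *
for nm in ["w1","w2"]:
    s=load(nm); print(nm,"cam",-np.array(s["R"]).T@s["t"])
    for z in (.278,.27,.264,.258):
        im=s["image"]; hsv=cv2.cvtColor(im,cv2.COLOR_RGB2HSV)
        red=(((hsv[...,0]<6)|(hsv[...,0]>174))&(hsv[...,1]>150)&(hsv[...,2]>60)).astype(np.uint8)
        n,l,st,ce=cv2.connectedComponentsWithStats(red)
        i=[i for i in range(1,n) if st[i,4]>900 and 240<ce[i][0]<310 and 150<ce[i][1]<280][0]
        c=max(cv2.findContours((l==i).astype(np.uint8),0,2)[0],key=len)[:,0]
        c=c[c[:,1]<ce[i][1]]
        print(z,circ(onplane(s,c,[0,0,1],z)[:,:2]))
    ys,xs=np.where(l==i); P=dep(s,np.c_[xs,ys]); print(np.percentile(P[:,2],[5,25,50,75,95]).round(4))
s=load("d2");print(proj(s,[[.4542,.262,.265],[.4545,.2603,.278]]))
for nm in ["side0","d1","d2"]:
    s=load(nm); im=s["image"]; hsv=cv2.cvtColor(im,cv2.COLOR_RGB2HSV)
    red=(((hsv[...,0]<6)|(hsv[...,0]>174))&(hsv[...,1]>150)&(hsv[...,2]>90))
    ys,xs=np.where(red[200:270,245:285]); print(nm,ys.min()+200,ys.max()+200,xs.min()+245,xs.max()+245)
```

```text
w1 cam [0.51616063 0.2821461  0.53318646]
0.278 (array([0.4558861 , 0.26061051]), np.float64(0.022323894458471286))
0.27 (array([0.45399652, 0.25993538]), np.float64(0.02302374019920265))
0.264 (array([0.45257933, 0.25942903]), np.float64(0.023548624504740913))
0.258 (array([0.45116214, 0.25892268]), np.float64(0.024073508810289888))
[0.2727 0.2768 0.2776 0.2782 0.279 ]
w2 cam [0.51694942 0.28516566 0.43966596]
0.278 (array([0.45873393, 0.26234459]), np.float64(0.020943511366811017))
0.27 (array([0.45585315, 0.2612153 ]), np.float64(0.021979895870873453))
0.264 (array([0.45369257, 0.26036833]), np.float64(0.02275718424892505))
0.258 (array([0.45153198, 0.25952136]), np.float64(0.023534472626979615))
[0.2718 0.2772 0.2779 0.2784 0.2791]
[[266.39874646 238.34054233]
 [266.4293578  233.85532128]]
side0 216 245 250 276
d1 216 245 250 276
d2 216 245 250 276
```

Run:
```python
from h import *
for nm in ["w2","wrist0"]:
    s=load(nm)
    for v in range(225,345,10): print(nm,v,[dep(s,[(u,v)])[0].round(3).tolist() for u in ((268,285) if nm=="w2" else (150,400))])
cv2.imwrite("pics/w2c.png",cv2.resize(load("w2")["image"][190:310,220:340,::-1],None,fx=5,fy=5))
```

```text
w2 225 [[0.466, 0.271, 0.278], [0.468, 0.263, 0.277]]
w2 235 [[0.461, 0.269, 0.278], [0.464, 0.261, 0.278]]
w2 245 [[0.517, 0.285, 0.44], [0.459, 0.26, 0.279]]
w2 255 [[0.464, 0.269, 0.31], [0.466, 0.263, 0.31]]
w2 265 [[0.464, 0.269, 0.319], [0.466, 0.263, 0.319]]
w2 275 [[0.464, 0.269, 0.328], [0.467, 0.264, 0.329]]
w2 285 [[0.464, 0.269, 0.335], [0.466, 0.264, 0.334]]
w2 295 [[0.465, 0.269, 0.342], [0.467, 0.264, 0.343]]
w2 305 [[0.465, 0.269, 0.348], [0.466, 0.264, 0.347]]
w2 315 [[0.462, 0.268, 0.348], [0.464, 0.263, 0.348]]
w2 325 [[0.456, 0.266, 0.344], [0.459, 0.261, 0.345]]
w2 335 [[0.454, 0.265, 0.346], [0.455, 0.26, 0.344]]
wrist0 225 [[0.114, -0.473, 0.001], [0.209, -0.733, -0.0]]
wrist0 235 [[0.102, -0.476, 0.0], [0.198, -0.737, 0.002]]
wrist0 245 [[0.092, -0.479, 0.002], [0.187, -0.744, -0.001]]
wrist0 255 [[0.079, -0.482, 0.0], [0.176, -0.748, 0.001]]
wrist0 265 [[0.209, -0.538, 0.252], [0.24, -0.626, 0.251]]
wrist0 275 [[0.21, -0.541, 0.261], [0.24, -0.622, 0.262]]
wrist0 285 [[0.209, -0.543, 0.265], [0.237, -0.623, 0.263]]
wrist0 295 [[0.206, -0.544, 0.266], [0.234, -0.625, 0.263]]
wrist0 305 [[0.203, -0.545, 0.267], [0.231, -0.625, 0.265]]
wrist0 315 [[0.198, -0.546, 0.266], [0.227, -0.627, 0.264]]
wrist0 325 [[0.196, -0.547, 0.268], [0.224, -0.628, 0.266]]
wrist0 335 [[0.193, -0.548, 0.269], [0.221, -0.63, 0.267]]
```

View pics/w2c.png

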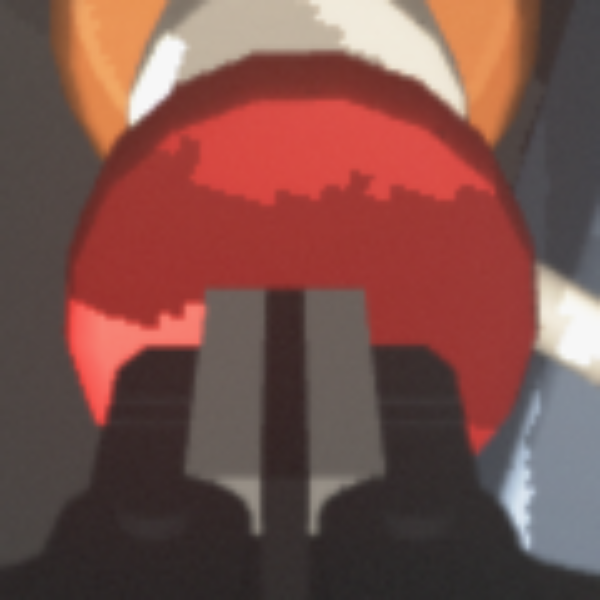

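The view shows the fingertips (277,248) still above the cap: depth gives them at z≈0.30, with the cap at 0.278. The cap is untouched, although the reported TCP puts the tips at 0.265. I'll go down in small steps, watching the force.

```bash
python3 -m creep '{"claw":[0,0,0,0],"dp":[[0,0.1,0.5],[0,0.2,1.0],[0,0.2,1.2],[0,0.2,1.2]],"roll":[0,0,0,0]}'; python3 -m creep '{"claw":[0,0,0,0],"dp":[[0,0,0.4],[0,0,0.8],[0,0,0.8],[0,0,0.8]],"roll":[0,0,0,0]}'
python3 - <<'E'
from h import *
s=snap("wrist","w3"); snap("side","d3")
print([dep(s,[(u,v)])[0].round(3).tolist() for u in (268,285) for v in (235,240,245,250,255)])
E
```

```text
t: 4.2
tcp_pos: [0.4546, 0.2599, 0.2717]
tool_rot: [0.985, 0.174, -0.001, 0.0]
force: [0.1, 0.0, -0.2]
finger_gap: -0.0
t: 4.6
tcp_pos: [0.4551, 0.2601, 0.2646]
tool_rot: [0.985, 0.174, 0.0, -0.0]
force: [-0.9, -0.0, 3.0]
finger_gap: 0.001
[[0.469, 0.269, 0.278], [0.466, 0.268, 0.278], [0.464, 0.268, 0.278], [0.465, 0.268, 0.285], [0.464, 0.267, 0.289], [0.471, 0.262, 0.277], [0.469, 0.261, 0.277], [0.467, 0.261, 0.277], [0.467, 0.261, 0.284], [0.467, 0.261, 0.29]]
```

View pics/w3.png

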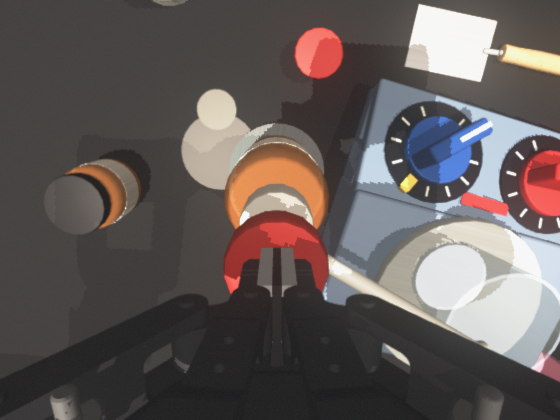

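View pics/d3.png

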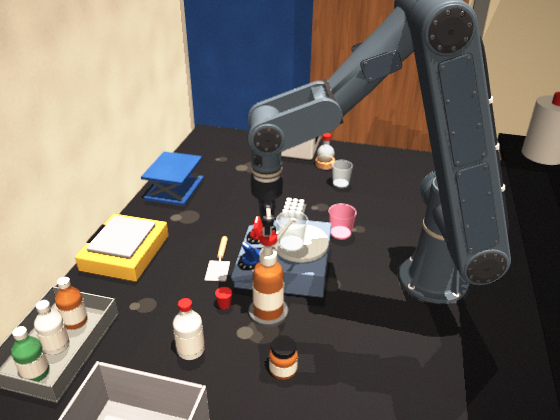

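Contact (3 N) comes at reported TCP z = 0.265. So the tips sit about 13 mm above the reported TCP, and I'll allow for that from here. Next I press the remaining travel.

```bash
python3 -m creep '{"claw":[0,0,0,0,0],"dp":[[0,0,0.3],[0,0,0.6],[0,0,0.9],[0,0,1.2],[0,0,1.2]],"roll":[0,0,0,0,0]}'; python3 -m creep '{"claw":[0,0,0],"dp":[[0,0,0.15],[0,0,0.3],[0,0,0.3]],"roll":[0,0,0]}'
```

```text
t: 5.2
tcp_pos: [0.4552, 0.2602, 0.2525]
tool_rot: [0.985, 0.174, 0.0, -0.0]
force: [-2.7, -1.9, 7.3]
finger_gap: -0.003
t: 5.5
tcp_pos: [0.4553, 0.2602, 0.2512]
tool_rot: [0.985, 0.174, 0.001, -0.0]
force: [-3.2, -2.2, 13.5]
finger_gap: 0.003
```

```bash
python3 -m creep '{"claw":[0,0],"dp":[[0,0,0.2],[0,0,0.2]],"roll":[0,0]}'
python3 - <<'E'
from h import *
s=snap("wrist","w4"); print(np.array([dep(s,[(u,v)])[0] for u in (268,285) for v in (225,235)]).round(4))
E
python3 -m creep '{"claw":[0,0,0,0,0,0,0,0],"dp":[[0,0,-0.8],[0,0,-1.6],[0,0,-2.4],[0,0,-5],[0,0,-8],[0,0,-12],[0,0,-13],[0,0,-13]],"roll":[0,0,0,0,0,0,0,0]}'
python3 - <<'E'
from h import *
s=snap("wrist","w5"); snap("side","d5"); print(np.array([dep(s,[(u,v)])[0] for u in (268,285) for v in (195,200,215)]).round(4)); togo([.45,.26,.37])
E
```

```text
t: 5.7
tcp_pos: [0.4554, 0.2602, 0.251]
tool_rot: [0.985, 0.174, 0.001, -0.0]
force: [-6.1, -2.9, 24.5]
finger_gap: -0.003
[[0.4728 0.2707 0.2635]
 [0.4689 0.2693 0.2645]
 [0.4751 0.2638 0.2629]
 [0.4712 0.2624 0.264 ]]
t: 6.55
tcp_pos: [0.4556, 0.2603, 0.3786]
tool_rot: [0.985, 0.174, 0.002, -0.0]
force: [-0.8, -0.3, -0.1]
finger_gap: -0.004
[[0.4596 0.2687 0.2782]
 [0.4561 0.2675 0.2787]
 [0.4451 0.2635 0.2784]
 [0.464  0.257  0.279 ]
 [0.4604 0.2557 0.2788]
 [0.4498 0.2517 0.2794]]
tcp [0.454  0.2598 0.3757] yaw 20.0 q [17.5 13.5 83.5  0.  83.2 87.5] F [-0.25 -0.6  -1.07] gap 0.003 t 6.65
dp cm [-0.37 -0.16  0.57] roll None
```

View pics/w5.png

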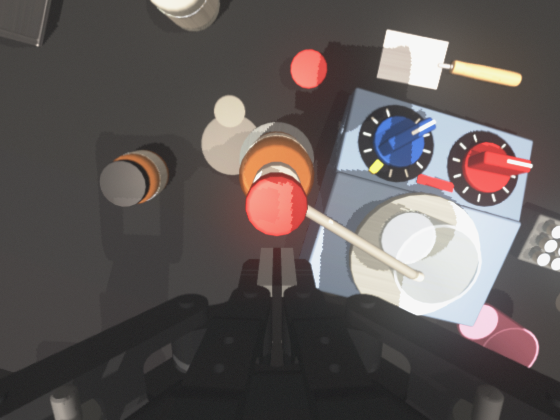

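```bash
cat >> h.py <<'E'
def hp(psi,o):
    c,s_=np.cos(psi),np.sin(psi); Rz=np.array([[c,-s_,0],[s_,c,0],[0,0,1]])
    n=Rz@[.342,0,.940]; ex=Rz@[.940,0,-.342]; ey=Rz@[0,1,0]
    return n/np.linalg.norm(n),ex/np.linalg.norm(ex),ey
def panelxy(s,uv,psi,P0,h):
    n,ex,ey=hp(psi,0); X=onplane(s,uv,n,n@(np.array(P0)+h*n)); d=X-P0; return np.c_[d@ex,d@ey],X
E
python3 - <<'E'
from h import *
s=load("w5"); im=s["image"]; hsv=cv2.cvtColor(im,cv2.COLOR_RGB2HSV)
psi=np.radians(5.5)
Rz=lambda p:np.array([[np.cos(p),-np.sin(p),0],[np.sin(p),np.cos(p),0],[0,0,1]])
O=np.array([.405,.053,0])+Rz(psi)@[.045,0,0]
def discs(psi,O):
  out=[]
  for y in (.062,-.062):
    P0=O+Rz(psi)@[.087,y,.07]; n,ex,ey=hp(psi,0)
    t=np.linspace(0,2*np.pi,60); 
    pol=proj(s,[P0+.004*n+.058*(np.cos(a)*ex+np.sin(a)*ey) for a in t]).round().astype(int)
    m=np.zeros(im.shape[:2],np.uint8); cv2.fillPoly(m,[pol],1)
    dark=((hsv[...,2]<70)&(m>0)).astype(np.uint8)
    c=np.vstack([k[:,0] for k in cv2.findContours(dark,0,2)[0] if len(k)>8]); h=cv2.convexHull(c)[:,0]
    q,X=panelxy(s,h,psi,P0,.004); cen,r=circ(q); out.append((P0+cen[0]*ex+cen[1]*ey,r,cen))
  return out
for it in range(4):
    D=discs(psi,O); B,Rd=D[0][0],D[1][0]; d=B-Rd; psi2=np.arctan2(-d[0],d[1])
    mid=(B+Rd)/2; O=mid-Rz(psi2)@[.087,0,0]; O[2]=0; psi=psi2
    print(np.degrees(psi),[x[1].round(4) for x in D],B.round(4),Rd.round(4),np.linalg.norm(d),"O",O.round(4))
E
```

```text
Traceback (most recent call last):
ValueError: need at least one array to concatenate
```

Run:
```python
from h import *
s=load("w5"); im=s["image"].copy(); psi=np.radians(5.5)
n,ex,ey=hp(psi,0)
for P0 in ([.531,.128,.07],[.543,.005,.07]):
    t=np.linspace(0,2*np.pi,60); P0=np.array(P0)
    pol=proj(s,[P0+.004*n+.051*(np.cos(a)*ex+np.sin(a)*ey) for a in t]); cv2.polylines(im,[pol.round().astype(int)],True,(0,255,0))
    print(pol.mean(0))
hsv=cv2.cvtColor(s["image"],cv2.COLOR_RGB2HSV); print(hsv[155,372:400:4], hsv[110,380:400:4])
cv2.imwrite("pics/ov.png",im[:,:,::-1])
```

```text
[393.40916166 143.27768447]
[480.77450564 167.46120579]
[[130  11  68]
 [114  48  75]
 [110 144 212]
 [110 139 143]
 [110 157 216]
 [110 137 147]
 [110 135 147]] [[140  14  54]
 [150   9  58]
 [ 27  15 156]
 [160  13  58]
 [135   9  60]]
```

View pics/ov.png

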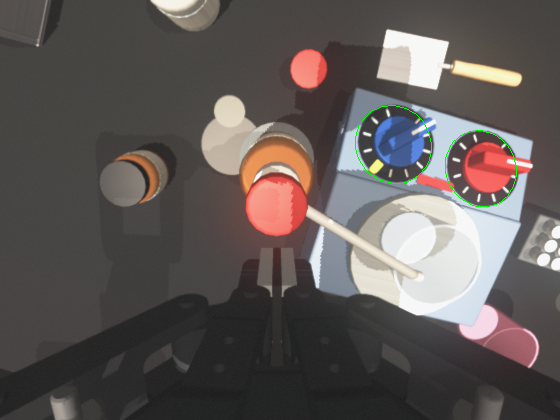

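```bash
cat > disc.py <<'E'
from h import *
Rz=lambda p:np.array([[np.cos(p),-np.sin(p),0],[np.sin(p),np.cos(p),0],[0,0,1]])
def disc(s,P0,psi):
    im=s["image"]; hsv=cv2.cvtColor(im,cv2.COLOR_RGB2HSV); n,ex,ey=hp(psi,0)
    pol=proj(s,[P0+.004*n+.058*(np.cos(a)*ex+np.sin(a)*ey) for a in np.linspace(0,2*np.pi,60)]).round().astype(np.int32)
    m=np.zeros(im.shape[:2],np.uint8); cv2.fillPoly(m,[pol],1)
    dark=((hsv[...,2]<95)&(hsv[...,1]<70)&(m>0)).astype(np.uint8)
    N,l,st,ce=cv2.connectedComponentsWithStats(dark); i=1+np.argmax(st[1:,4])
    ys,xs=np.where(l==i); h=cv2.convexHull(np.c_[xs,ys].astype(np.int32))[:,0]
    q,X=panelxy(s,h,psi,P0,.004); rr=np.hypot(*q.T); 
    for _ in range(4):
        cen,r=circ(q); e=abs(np.hypot(*(q-cen).T)-r); q=q[e<max(.0015,1.5*np.median(e))]
    return P0+cen[0]*ex+cen[1]*ey,r,len(q)
E
python3 - <<'E'
from disc import *
for nm in ("w5","w1"):
  s=load(nm); psi=np.radians(5.5); B=np.array([.531,.128,.07]); Rd=np.array([.543,.005,.07])
  for it in range(4):
    B,r1,n1=disc(s,B,psi); Rd,r2,n2=disc(s,Rd,psi); d=B-Rd; psi=np.arctan2(-d[0],d[1])
    z=B[2]
    print(nm,np.degrees(psi).round(2),r1.round(4),r2.round(4),n1,n2,B.round(4),Rd.round(4),np.linalg.norm(d).round(4))
E
```

```text
w5 4.78 0.0495 0.0494 15 25 [0.534 0.126 0.069] [0.5443 0.0032 0.0696] 0.1232
w5 4.82 0.0496 0.0494 15 25 [0.5339 0.1259 0.069 ] [0.5442 0.0033 0.0696] 0.1231
w5 4.82 0.0496 0.0494 15 25 [0.5339 0.1259 0.069 ] [0.5442 0.0033 0.0696] 0.1231
w5 4.82 0.0496 0.0494 15 25 [0.5339 0.1259 0.069 ] [0.5442 0.0033 0.0696] 0.1231
w1 5.08 0.0502 0.0494 35 23 [0.534  0.1251 0.069 ] [0.5449 0.0025 0.0694] 0.1231
w1 5.08 0.0502 0.0494 35 23 [0.534  0.1251 0.069 ] [0.5449 0.0025 0.0694] 0.1231
w1 5.08 0.0502 0.0494 35 23 [0.534  0.1251 0.069 ] [0.5449 0.0025 0.0694] 0.1231
w1 5.08 0.0502 0.0494 35 23 [0.534  0.1251 0.069 ] [0.5449 0.0025 0.0694] 0.1231
```

```bash
cat >> disc.py <<'E'
def angles(s,B,psi,verbose=1):
    im=s["image"]; hsv=cv2.cvtColor(im,cv2.COLOR_RGB2HSV); n,ex,ey=hp(psi,0); out={}
    def region(h,r):
        pol=proj(s,[B+h*n+r*(np.cos(a)*ex+np.sin(a)*ey) for a in np.linspace(0,2*np.pi,60)]).round().astype(np.int32)
        m=np.zeros(im.shape[:2],np.uint8); cv2.fillPoly(m,[pol],1); return m>0
    ye=(hsv[...,0]>22)&(hsv[...,0]<38)&(hsv[...,1]>110)&(hsv[...,2]>100)&region(.007,.056)
    ys,xs=np.where(ye)
    if len(xs):
        q,_=panelxy(s,np.c_[xs,ys],psi,B,.006); c=q.mean(0); out["mark"]=np.degrees(np.arctan2(c[1],c[0])); out["rm"]=np.hypot(*c); out["nm"]=len(xs)
    bl=((hsv[...,0]>105)&(hsv[...,0]<120)&(hsv[...,1]>170)&region(.049,.036)).astype(np.uint8)
    wh=((hsv[...,1]<70)&(hsv[...,2]>130)&region(.049,.034))
    ys,xs=np.where(wh); q,X=panelxy(s,np.c_[xs,ys],psi,B,.049)
    # keep component on the bar: largest
    N,l,st,ce=cv2.connectedComponentsWithStats(wh.astype(np.uint8))
    for i in range(1,N):
        if st[i,4]<8: continue
        yy,xx=np.where(l==i); q,_=panelxy(s,np.c_[xx,yy],psi,B,.049)
        c=q.mean(0); u,sv,vt=np.linalg.svd(q-c); v=vt[0]*np.sign(vt[0]@c)
        print("white",st[i,:5],"c",c.round(4),"line dir deg",np.degrees(np.arctan2(v[1],v[0])).round(1),"radial",np.degrees(np.arctan2(c[1],c[0])).round(1),"ext",((q-c)@v).min().round(4),((q-c)@v).max().round(4))
    print(out); return out
E
python3 - <<'E'
from disc import *
for nm in ("w5","w1","w3","scene0"):
    print(nm); angles(load(nm),np.array([.534,.1255,.0695]),np.radians(5))
E
```

```text
w5
white [403 104  38  51 505] c [ 0.0148 -0.0152] line dir deg -135.3 radial -45.7 ext -0.0332 0.0332
white [415 118   5   6  16] c [ 0.0153 -0.0026] line dir deg -28.0 radial -9.8 ext -0.004 0.0041
white [423 133   7   4  22] c [ 0.002  -0.0169] line dir deg -56.8 radial -83.1 ext -0.0044 0.004
white [423 149   8   5  27] c [-0.0168 -0.0212] line dir deg -91.4 radial -128.4 ext -0.0046 0.0045
{'mark': np.float64(152.43824469511407), 'rm': np.float64(0.04374852941573604), 'nm': 58}
w1
white [405 101  36  50 475] c [ 0.0153 -0.0153] line dir deg 44.9 radial -45.0 ext -0.0328 0.0323
white [416 115   5   6  18] c [ 0.0157 -0.0035] line dir deg -27.5 radial -12.6 ext -0.004 0.004
white [424 130   7   4  20] c [ 0.0024 -0.0177] line dir deg -57.9 radial -82.3 ext -0.0041 0.0038
white [423 146   9   5  28] c [-0.0166 -0.0217] line dir deg -88.1 radial -127.3 ext -0.0049 0.0051
{'mark': np.float64(152.8298690989995), 'rm': np.float64(0.04334364128643101), 'nm': 63}
w3
white [ 445  101   54   75 1200] c [ 0.0102 -0.0157] line dir deg -141.5 radial -57.0 ext -0.0359 0.0324
white [458 119   7   7  23] c [0.0148 0.0031] line dir deg -29.6 radial 11.8 ext -0.0037 0.0037
white [470 160   9   5  31] c [-0.0165 -0.0151] line dir deg -91.1 radial -137.6 ext -0.0039 0.004
white [460 176   5   3  12] c [-0.0323 -0.0067] line dir deg -88.9 radial -168.4 ext -0.0016 0.0023
{'mark': np.float64(152.43401060792604), 'rm': np.float64(0.04295030474964611), 'nm': 139}
scene0
white [308 256  11   4  16] c [ 0.0105 -0.014 ] line dir deg -45.6 radial -53.1 ext -0.018 0.0176
{'mark': np.float64(153.97995367349247), 'rm': np.float64(0.04366316673391616), 'nm': 11}
```

```bash
sed -i 's/hsv\[...,1\]<70)&(hsv\[...,2\]>130)/hsv[...,1]<45)\&(hsv[...,2]>150)/' disc.py
python3 - <<'E'
from disc import *
for nm in ("w5","w1","w3"):
    print(nm); angles(load(nm),np.array([.534,.1255,.0695]),np.radians(5))
E
```

```text
w5
white [411 104  30  50 440] c [ 0.014  -0.0167] line dir deg -138.5 radial -50.0 ext -0.0309 0.0318
white [415 119   5   5  12] c [ 0.0151 -0.0028] line dir deg -31.8 radial -10.6 ext -0.003 0.0033
white [424 133   6   4  17] c [ 0.0021 -0.0171] line dir deg -58.6 radial -83.0 ext -0.0034 0.0034
white [423 149   8   4  23] c [-0.0168 -0.0209] line dir deg -88.5 radial -128.8 ext -0.0042 0.0049
{'mark': np.float64(152.43824469511407), 'rm': np.float64(0.04374852941573604), 'nm': 58}
w1
white [410 101  31  49 418] c [ 0.0145 -0.0164] line dir deg -137.7 radial -48.6 ext -0.0305 0.0315
white [416 116   5   4  12] c [ 0.0157 -0.0032] line dir deg -33.3 radial -11.7 ext -0.0029 0.0034
white [424 130   7   4  18] c [ 0.0023 -0.0175] line dir deg -55.4 radial -82.6 ext -0.0039 0.004
white [424 146   7   5  20] c [-0.0166 -0.0216] line dir deg -93.9 radial -127.5 ext -0.0039 0.004
{'mark': np.float64(152.8298690989995), 'rm': np.float64(0.04334364128643101), 'nm': 63}
w3
white [ 446  101   53   75 1087] c [ 0.0094 -0.0165] line dir deg -142.2 radial -60.3 ext -0.0369 0.0314
white [459 119   6   6  16] c [0.0151 0.003 ] line dir deg -32.7 radial 11.1 ext -0.0033 0.0034
white [470 160   9   5  27] c [-0.0165 -0.0148] line dir deg -90.2 radial -138.1 ext -0.0036 0.004
white [460 176   5   3  11] c [-0.0324 -0.0068] line dir deg -82.0 radial -168.1 ext -0.0016 0.0021
{'mark': np.float64(152.43401060792604), 'rm': np.float64(0.04295030474964611), 'nm': 139}
```

```bash
python3 -c "
from h import *
togo([.547,.1266,.30],137)"
```

```text
tcp [0.454  0.2598 0.3757] yaw 20.0 q [17.5 13.5 83.5  0.  83.2 87.5] F [-0.25 -0.6  -1.07] gap 0.003 t 6.65
dp cm [ 4.19 15.7   7.55] roll -2.041
```

```bash
python3 -m creep '{"claw":[3,3,3,3,3,3,3,3,3,3,3,3],"dp":[[1,3,0],[2,6,0],[3,10,0],[4,14,0],[4.2,15.7,0],[4.2,15.7,1],[4.2,15.7,2],[4.2,15.7,3],[4.2,15.7,5],[4.2,15.7,6],[4.2,15.7,6],[4.2,15.7,6]],"roll":[-0.14,-0.28,-0.42,-0.56,-0.7,-0.84,-0.98,-1.12,-1.26,-1.4,-1.54,-1.68]}'; python3 -m creep '{"claw":[3,3,3,3],"dp":[[0,0,0],[0,0,0],[0,0,0],[0,0,0]],"roll":[-0.14,-0.28,-0.36,-0.36]}';  python3 - <<'E'
from disc import *
s=snap("wrist","w6"); snap("side","d6"); snap("scene","s6"); togo([.547,.1266,.2],137)
B=np.array([.534,.1255,.0695]);psi=np.radians(5)
print(disc(s,B,psi)); angles(s,B,psi)
E
```

```text
t: 7.85
tcp_pos: [0.5464, 0.1269, 0.3139]
tool_rot: [0.525, 0.851, -0.002, -0.003]
force: [0.2, 0.1, 0.0]
finger_gap: 0.35
t: 8.25
tcp_pos: [0.5468, 0.1269, 0.3148]
tool_rot: [0.367, 0.93, -0.001, -0.002]
force: [-0.5, 0.1, 0.1]
finger_gap: 0.351
tcp [0.5475 0.1269 0.316 ] yaw 136.8 q [  1.7  19.6  83.9   0.   76.6 -45.2] F [ 0.17  0.24 -0.36] gap 0.356 t 8.4
dp cm [-1.00e-02 -4.00e-02  1.16e+01] roll -0.003
(array([0.53402227, 0.12467499, 0.06951809]), np.float64(0.05080537835060477), 33)
white [299 169   8   3  16] c [0.0114 0.0237] line dir deg 28.6 radial 64.3 ext -0.0041 0.004
white [293 171  19  28 106] c [0.0252 0.013 ] line dir deg 98.2 radial 27.3 ext -0.0167 0.0164
white [272 180  10  32 107] c [ 0.0114 -0.0128] line dir deg -51.7 radial -48.3 ext -0.0183 0.0175
{'mark': np.float64(152.03113679650914), 'rm': np.float64(0.043057648907852186), 'nm': 171}
```

View pics/w6.png

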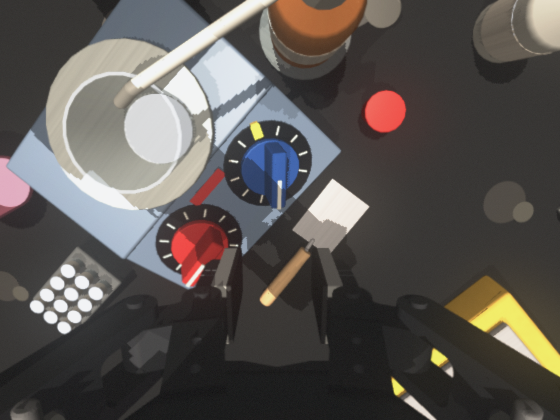

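View pics/d6.png

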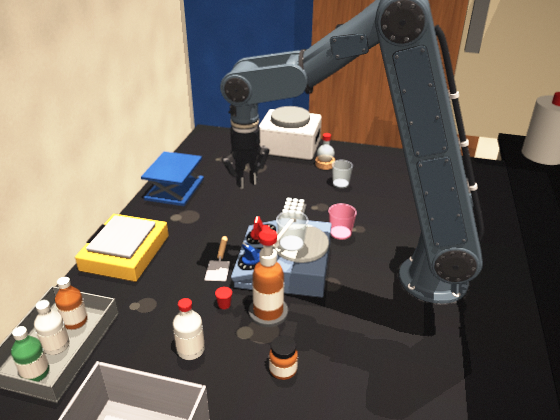

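Run:
```python
from disc import *
s=load("w6")
for v in range(240,275,4): print(v,[dep(s,[(u,v)])[0].round(3).tolist() for u in (222,230,236,320,328)])
togo([.547,.1266,.085],133.3)
```

```text
240 [[0.562, 0.025, 0.077], [0.57, 0.028, 0.066], [0.576, 0.032, 0.062], [0.667, 0.097, 0.003], [0.675, 0.105, 0.001]]
244 [[0.56, 0.034, 0.11], [0.574, 0.023, 0.064], [0.5, 0.173, 0.471], [0.671, 0.093, 0.003], [0.679, 0.101, 0.002]]
248 [[0.562, 0.032, 0.114], [0.526, 0.121, 0.332], [0.528, 0.123, 0.334], [0.552, 0.148, 0.332], [0.554, 0.15, 0.332]]
252 [[0.573, 0.012, 0.073], [0.527, 0.121, 0.338], [0.528, 0.123, 0.337], [0.551, 0.148, 0.337], [0.554, 0.15, 0.337]]
256 [[0.525, 0.119, 0.341], [0.527, 0.121, 0.341], [0.529, 0.123, 0.34], [0.551, 0.147, 0.341], [0.553, 0.15, 0.341]]
260 [[0.525, 0.12, 0.346], [0.527, 0.122, 0.345], [0.529, 0.123, 0.344], [0.551, 0.147, 0.345], [0.553, 0.149, 0.344]]
264 [[0.526, 0.12, 0.348], [0.528, 0.122, 0.349], [0.529, 0.124, 0.349], [0.551, 0.147, 0.349], [0.553, 0.149, 0.349]]
268 [[0.526, 0.12, 0.352], [0.528, 0.122, 0.352], [0.531, 0.123, 0.348], [0.55, 0.146, 0.352], [0.552, 0.149, 0.353]]
272 [[0.527, 0.121, 0.355], [0.528, 0.123, 0.356], [0.531, 0.122, 0.35], [0.551, 0.146, 0.354], [0.552, 0.148, 0.355]]
tcp [0.5475 0.1269 0.316 ] yaw 136.8 q [  1.7  19.6  83.9   0.   76.6 -45.2] F [ 0.17  0.24 -0.36] gap 0.356 t 8.4
dp cm [-3.00e-02 -2.00e-02  2.31e+01] roll 0.062
```

```bash
python3 -m creep '{"claw":[3,3,3,3,3,3,3,3,3],"dp":[[0,0,3],[0,0,7],[0,0,11],[0,0,14],[0,0,17],[0,0,18.5],[0,0,19.2],[0,0,19.2],[0,0,19.2]],"roll":[0.03,0.06,0.06,0.06,0.06,0.06,0.06,0.06,0.06]}' 20;  python3 - <<'E'
from disc import *
s=snap("wrist","w7"); snap("side","d7"); snap("scene","s7"); togo([.547,.1266,.082],133.3)
cv2.imwrite("pics/d7c.png",cv2.resize(load("d7")["image"][160:320,200:340,::-1],None,fx=3.5,fy=3.5))
E
```

```text
t: 9.3
tcp_pos: [0.5488, 0.127, 0.1259]
tool_rot: [0.395, 0.919, 0.0, 0.001]
force: [0.8, 0.3, 0.7]
finger_gap: 0.347
tcp [0.549  0.127  0.1265] yaw 133.5 q [  1.7  32.6  96.    0.   51.3 -41.8] F [-0.08  0.52 -0.14] gap 0.348 t 9.45
dp cm [ 0.12 -0.19  4.45] roll 0.003
```

View pics/w7.png

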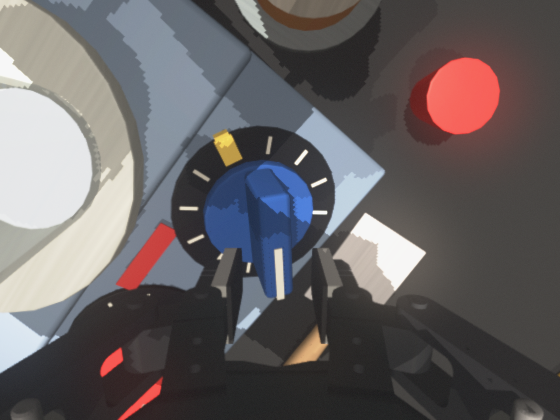

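View pics/d7c.png

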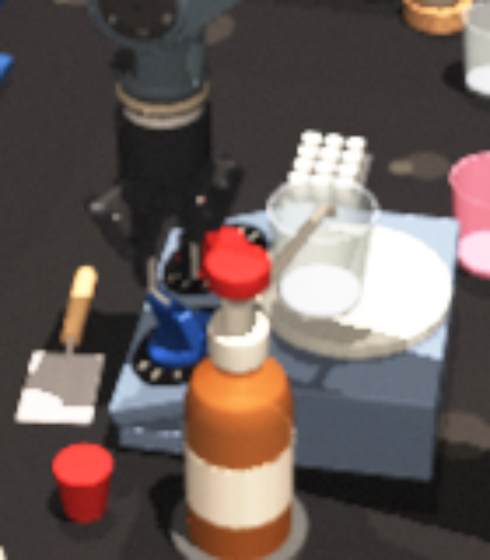

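Run:
```python
from disc import *
s=load("w7"); B=np.array([.534,.1255,.0695]);psi=np.radians(5)
print(disc(s,B,psi)); angles(s,B,psi)
s=load("w6"); 
for nm in ("w6","w7"):
    s=load(nm);n,ex,ey=hp(psi,0); im=s["image"].copy()
    for h,r in ((.004,.051),(.013,.033)): cv2.polylines(im,[proj(s,[B+h*n+r*(np.cos(a)*ex+np.sin(a)*ey) for a in np.linspace(0,6.28,60)]).round().astype(np.int32)],True,(0,255,0))
    a=np.radians(-50); cv2.polylines(im,[proj(s,[B+.049*n+k*.031*(np.cos(a)*ex+np.sin(a)*ey) for k in (0,1)]).round().astype(np.int32)],False,(255,0,255))
    cv2.imwrite(f"pics/ov{nm}.png",im[100:320,120:400,::-1] if nm=="w7" else im[:,:,::-1])
```

```text
(array([0.53262039, 0.12593993, 0.06998608]), np.float64(0.04979339866922219), 24)
white [313 210  14   5  56] c [0.0045 0.0277] line dir deg 24.8 radial 80.9 ext -0.0037 0.0037
white [325 210  15  26 190] c [0.0153 0.0263] line dir deg 117.3 radial 59.8 ext -0.0064 0.0079
white [274 248  11  52 408] c [ 0.0104 -0.011 ] line dir deg -47.3 radial -46.6 ext -0.0159 0.0178
white [333 249   6  10  20] c [0.0305 0.0136] line dir deg 108.4 radial 24.0 ext -0.0022 0.0037
white [217 254   6   5  17] c [-0.0229 -0.0174] line dir deg -91.5 radial -142.8 ext -0.0015 0.0016
white [246 262   5  11  33] c [-0.0067 -0.0158] line dir deg -59.3 radial -113.1 ext -0.0031 0.0031
{'mark': np.float64(151.29162028807724), 'rm': np.float64(0.048454492270729364), 'nm': 155}
```

View pics/ovw7.png

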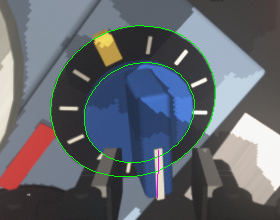

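```bash
python3 -m creep '{"claw":[3,3,3,3,3,3],"dp":[[0.1,-0.1,1],[0.1,-0.15,2],[0.1,-0.15,3],[0.1,-0.15,4],[0.1,-0.15,4.3],[0.1,-0.15,4.3]],"roll":[0,0,0,0,0,0]}';  python3 - <<'E'
from disc import *
s=snap("wrist","w8"); togo([.547,.1266,.082],133.3)
E
```

```text
t: 10.05
tcp_pos: [0.5458, 0.1266, 0.0813]
tool_rot: [0.395, 0.919, -0.0, -0.001]
force: [-0.5, -0.6, 0.5]
finger_gap: 0.35
tcp [0.5463 0.1267 0.0818] yaw 133.5 q [  1.6  36.5  97.9   0.   45.7 -41.8] F [ 0.11  0.07 -0.38] gap 0.346 t 10.1
dp cm [-0.06  0.05 -0.02] roll 0.003
```

View pics/w8.png

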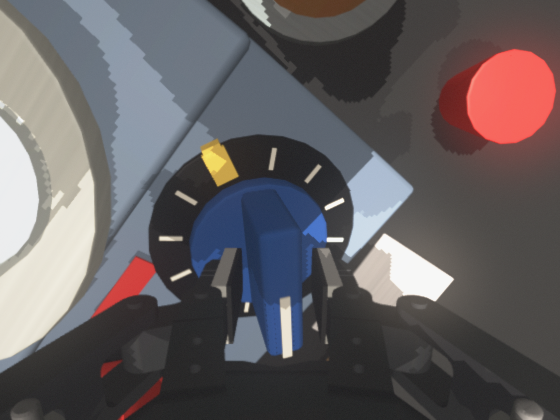

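Run:
```python
from disc import *
s=load("w8"); c=np.array([.5463,.1267])
for uv in [(120,310),(150,330),(150,360),(100,330),(60,350),(25,365),(20,410),(185,330),(140,380),(205,400),(110,370)]:
    X=dep(s,[uv])[0]; print(uv,X.round(3),"r",np.hypot(*(X[:2]-c)).round(3))
```

```text
(120, 310) [0.506 0.106 0.149] r 0.045
(150, 330) [0.516 0.108 0.151] r 0.036
(150, 360) [0.522 0.1   0.151] r 0.036
(100, 330) [0.505 0.105 0.159] r 0.046
(60, 350) [0.501 0.1   0.166] r 0.052
(25, 365) [0.498 0.098 0.172] r 0.057
(20, 410) [0.503 0.103 0.185] r 0.049
(185, 330) [0.52  0.125 0.165] r 0.027
(140, 380) [0.524 0.095 0.153] r 0.039
(205, 400) [0.525 0.132 0.187] r 0.022
(110, 370) [0.516 0.087 0.15 ] r 0.05
```

```bash
python3 -m creep '{"claw":[2.6,2.6,2.6,2.6,2.6,2.6,2.6,2.6,2.6,2.6,2.6,2.6],"dp":[[0,0,0],[0,0,0],[0,0,0],[0,0,0],[0,0,0],[0,0,0],[0,0,0],[0,0,0],[0,0,0],[0,0,0],[0,0,0],[0,0,0]],"roll":[0.1,0.2,0.3,0.4,0.5,0.6,0.7,0.8,0.9,1.0,1.1,1.1]}' 20;  python3 - <<'E'
from disc import *
s=snap("wrist","w9"); togo([.547,.1266,.082],-20)
B=np.array([.534,.1255,.0695]);psi=np.radians(5)
angles(s,B,psi)
E
```

```text
t: 11.3
tcp_pos: [0.5469, 0.1267, 0.083]
tool_rot: [0.817, 0.577, 0.001, 0.0]
force: [-0.9, -0.7, 1.5]
finger_gap: 0.306
tcp [0.5469 0.1267 0.0829] yaw 70.6 q [ 1.6 36.4 97.8  0.  45.7 21.1] F [ 0.44 -0.09  2.  ] gap 0.306 t 11.35
dp cm [-0.01  0.01  0.09] roll 1.581
white [342 222  21  67 614] c [ 0.0305 -0.0047] line dir deg 78.3 radial -8.8 ext -0.0138 0.0158
white [327 257  12   3  26] c [ 0.0226 -0.    ] line dir deg -33.1 radial -0.0 ext -0.0026 0.0024
white [ 241  283   81   83 1399] c [-0.0074 -0.019 ] line dir deg -120.3 radial -111.3 ext -0.0217 0.0116
white [223 286   9  10  45] c [-0.0187  0.0107] line dir deg 88.0 radial 150.3 ext -0.0023 0.0022
white [322 286   8  10  43] c [ 0.0137 -0.0099] line dir deg 41.6 radial -35.7 ext -0.0023 0.0019
white [249 328   5  20  88] c [-0.0201 -0.0107] line dir deg -119.3 radial -152.0 ext -0.0038 0.0038
{'mark': np.float64(154.50911112249432), 'rm': np.float64(0.043559641753331414), 'nm': 561}
```

View pics/w9.png

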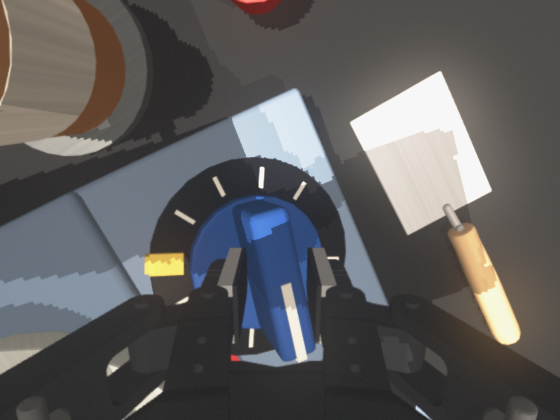

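```bash
python3 -m creep '{"claw":[2.6,2.6,2.6,2.6,2.6,2.6,2.6,2.6,2.6,2.6,2.6,2.6],"dp":[[0,0,0],[0,0,0],[0,0,0],[0,0,0],[0,0,0],[0,0,0],[0,0,0],[0,0,0],[0,0,0],[0,0,0],[0,0,0],[0,0,0]],"roll":[0.1,0.2,0.3,0.4,0.5,0.6,0.7,0.8,0.9,1.0,1.1,1.1]}';  python3 - <<'E'
from disc import *
s=snap("wrist","w10"); togo([.547,.1266,.082],-20)
B=np.array([.534,.1255,.0695]);psi=np.radians(5)
angles(s,B,psi)
E
```

```text
t: 12.55
tcp_pos: [0.5484, 0.1262, 0.0831]
tool_rot: [0.998, 0.066, 0.002, 0.0]
force: [1.4, -2.2, 1.7]
finger_gap: 0.303
tcp [0.5482 0.1262 0.083 ] yaw 7.6 q [ 1.6 36.4 97.8 -0.1 45.6 84. ] F [ 3.49 -2.68  1.35] gap 0.3 t 12.6
dp cm [-0.12 -0.05  0.1 ] roll 0.482
white [239 203   6   8  27] c [0.0293 0.0148] line dir deg 30.0 radial 26.9 ext -0.0014 0.0014
white [313 206   7   8  34] c [ 0.0294 -0.0141] line dir deg -29.6 radial -25.6 ext -0.0016 0.0015
white [207 228  10   8  38] c [0.0191 0.0259] line dir deg 61.7 radial 53.7 ext -0.0019 0.0018
white [338 233  13   9  58] c [ 0.0191 -0.0253] line dir deg -59.6 radial -52.9 ext -0.0024 0.0024
white [189 268  16   4  58] c [0.0044 0.0311] line dir deg 89.9 radial 82.0 ext -0.0031 0.0027
white [348 274  18   5  84] c [ 0.0044 -0.0306] line dir deg -89.9 radial -81.8 ext -0.0033 0.0033
white [272 279  38  84 918] c [-0.0135 -0.0059] line dir deg -158.2 radial -156.5 ext -0.0165 0.0161
white [226 286   6  10  26] c [-0.0025  0.018 ] line dir deg 20.0 radial 98.1 ext -0.0021 0.0015
white [323 286   5  10  21] c [-0.0011 -0.0182] line dir deg -11.7 radial -93.4 ext -0.0022 0.0012
white [271 346   5  21  87] c [-0.0265  0.0004] line dir deg -180.0 radial 179.2 ext -0.0034 0.004
{'mark': np.float64(155.804346508202), 'rm': np.float64(0.04130690915565286), 'nm': 210}
```

View pics/w10.png

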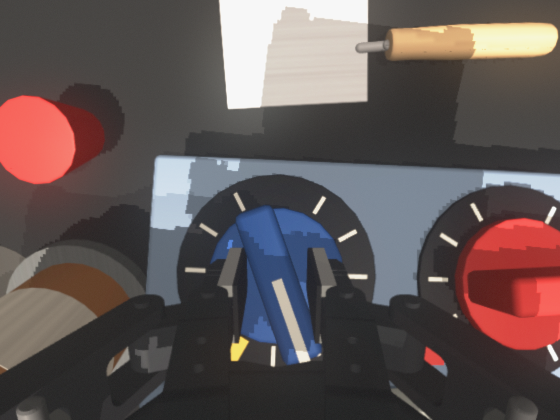

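```bash
python3 -m creep '{"claw":[2.6,2.6,2.6,2.6,2.6,2.6,2.6,2.6,2.6],"dp":[[0,0,0],[0,0,0],[0,0,0],[0,0,0],[0,0,0],[0,0,0],[0,0,0],[0,0,0],[0,0,0]],"roll":[0.1,0.2,0.3,0.4,0.5,0.6,0.7,0.75,0.75]}';  python3 - <<'E'
from disc import *
s=snap("wrist","w11"); snap("scene","s11"); snap("side","d11"); togo([.547,.1266,.082],-20)
B=np.array([.534,.1255,.0695]);psi=np.radians(5)
angles(s,B,psi)
E
```

```text
t: 13.5
tcp_pos: [0.5473, 0.1257, 0.0828]
tool_rot: [0.953, -0.304, 0.001, 0.0]
force: [2.1, -5.1, 2.9]
finger_gap: 0.305
tcp [0.5473 0.1258 0.0828] yaw -35.3 q [ 1.60e+00  3.64e+01  9.78e+01 -1.00e-01  4.57e+01  1.27e+02] F [ 1.98 -5.64  3.85] gap 0.309 t 13.65
dp cm [-0.07 -0.05  0.08] roll -0.267
white [189 231  16  61 469] c [0.0239 0.0208] line dir deg -46.4 radial 41.0 ext -0.0102 0.0148
white [212 230  18  11  92] c [0.0273 0.0043] line dir deg 29.5 radial 8.9 ext -0.0039 0.0038
white [265 279  38  85 899] c [-0.0136  0.0049] line dir deg 160.0 radial 160.0 ext -0.0165 0.0163
white [322 285  10  11  52] c [-0.0133 -0.0157] line dir deg -73.1 radial -130.2 ext -0.0025 0.0023
white [224 286   8  10  43] c [0.0084 0.0149] line dir deg -14.7 radial 60.5 ext -0.0023 0.002
white [259 330   9  19  68] c [-0.0147  0.0156] line dir deg 120.7 radial 133.4 ext -0.0037 0.0037
{'mark': np.float64(154.95737979894588), 'rm': np.float64(0.045879013976502445), 'nm': 47}
```

View pics/w11.png

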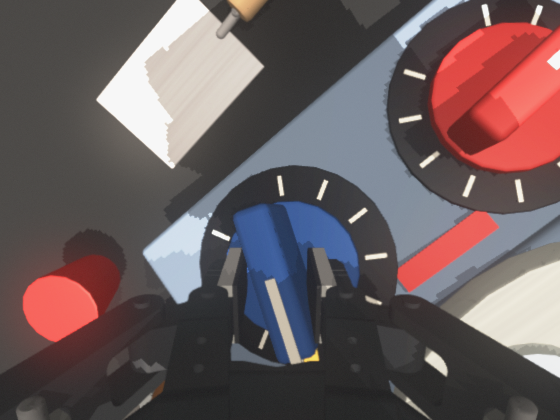

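```bash
python3 -m creep '{"claw":[2.6,2.6,2.6,2.6,2.6,2.6,2.6,2.6,2.6,2.6,2.6,2.6],"dp":[[0,0,0],[0,0,0],[0,0,0],[0,0,0],[0,0,0],[0,0,-2],[0,0,-4],[0,0,-7],[0,0,-11],[0,0,-14],[0,0,-14],[0,0,-14]],"roll":[0.05,0.09,0.09,0,-0.1,-0.1,-0.1,-0.1,-0.1,-0.1,-0.1,-0.1]}';  python3 - <<'E'
from disc import *
s=snap("wrist","w12"); togo([.547,.1266,.082],-20)
B=np.array([.534,.1255,.0695]);psi=np.radians(5)
print(disc(s,B,psi)); angles(s,B,psi)
E
```

```text
t: 14.85
tcp_pos: [0.5455, 0.1273, 0.2222]
tool_rot: [0.967, -0.256, -0.001, -0.0]
force: [-0.6, 0.1, 0.7]
finger_gap: 0.304
tcp [0.5448 0.1271 0.2212] yaw -29.7 q [1.700e+00 2.510e+01 9.130e+01 1.000e-01 6.380e+01 1.214e+02] F [-0.39  0.02 -1.23] gap 0.303 t 14.9
dp cm [ 0.26 -0.08 13.91] roll -0.17
(array([0.53397589, 0.12460396, 0.06953715]), np.float64(0.05017912875601228), 27)
white [282 150   3   7  16] c [ 0.0227 -0.0224] line dir deg -25.0 radial -44.7 ext -0.0023 0.0024
white [240 174  11   7  38] c [0.0242 0.0119] line dir deg 28.4 radial 26.2 ext -0.0046 0.0047
white [272 191  12  46 263] c [-0.0134  0.0064] line dir deg 153.5 radial 154.5 ext -0.0173 0.0169
white [235 198  12   4  37] c [0.0113 0.0245] line dir deg 59.3 radial 65.3 ext -0.0044 0.0045
white [243 219  10   8  36] c [-0.0062  0.0292] line dir deg 89.5 radial 101.9 ext -0.0043 0.0042
white [263 233   6   6  21] c [-0.0225  0.0228] line dir deg 114.4 radial 134.7 ext -0.0023 0.0026
{'mark': np.float64(153.02412550668484), 'rm': np.float64(0.04113532004494251), 'nm': 52}
```

View pics/w12.png

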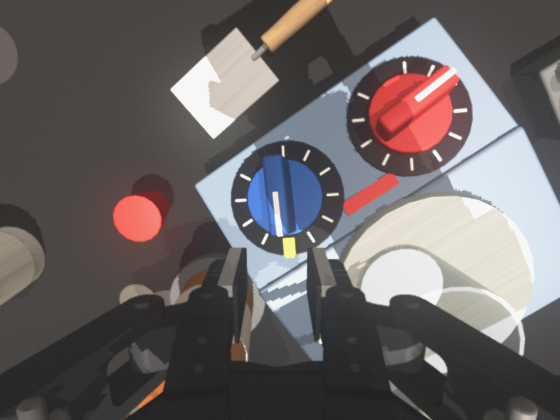

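```bash
python3 -m creep '{"claw":[2.6,2.6,2.6,2.6,2.6],"dp":[[0,0,-3],[-2,0,-6],[-6,0,-7],[-6,0,-7],[-6,0,-7]],"roll":[0,0,0,0,0]}';  python3 - <<'E'
from disc import *
s=snap("wrist","w13"); snap("scene","s13"); snap("side","d13"); togo([.547,.1266,.082],-20)
psi=np.radians(5)
for nm in ("w12","w13"):
    s=load(nm)
    B,r,n=disc(s,np.array([.534,.1255,.0695]),psi); print(nm,B,r,n); Rd=disc(s,np.array([.5445,.003,.0695]),psi);print(Rd, np.degrees(np.arctan2(-(B-Rd[0])[0],(B-Rd[0])[1])))
    angles(s,B,psi)
E
```

```text
t: 15.4
tcp_pos: [0.4928, 0.1569, 0.2909]
tool_rot: [0.967, -0.256, -0.001, 0.0]
force: [0.6, -0.1, 0.0]
finger_gap: 0.304
tcp [0.4944 0.1561 0.2908] yaw -29.8 q [  5.2  17.2  91.8  -0.   71.1 125. ] F [-0.26  0.11 -0.58] gap 0.304 t 15.55
dp cm [ 6.08 -0.09 20.87] roll -0.171
w12 [0.53397589 0.12460396 0.06953715] 0.05017912875601228 27
(array([0.54460181, 0.00219567, 0.0694886 ]), np.float64(0.050262549505712455), 32) 4.961249311580144
white [282 150   3   7  16] c [ 0.0228 -0.0216] line dir deg -25.0 radial -43.4 ext -0.0023 0.0024
white [240 174  11   7  38] c [0.0243 0.0128] line dir deg 28.4 radial 27.7 ext -0.0046 0.0047
white [272 191  12  46 263] c [-0.0133  0.0073] line dir deg 153.5 radial 151.3 ext -0.0173 0.0169
white [235 198  12   4  37] c [0.0114 0.0254] line dir deg 59.3 radial 65.8 ext -0.0044 0.0045
white [244 219   9   7  32] c [-0.0061  0.0296] line dir deg 88.8 radial 101.6 ext -0.0038 0.0036
white [264 233   5   6  19] c [-0.0224  0.0235] line dir deg 122.7 radial 133.7 ext -0.0021 0.002
{'mark': np.float64(151.85890694750427), 'rm': np.float64(0.041451012536552534), 'nm': 52}
w13 [0.53423616 0.12453465 0.06944502] 0.050779067286672204 40
(array([0.5449763 , 0.00218461, 0.06935322]), np.float64(0.050779572188380695), 45) 5.016686593001727
white [299  83   5   8  15] c [ 0.004  -0.0308] line dir deg -59.5 radial -82.6 ext -0.0033 0.0034
white [245 105   8   5  16] c [0.0174 0.018 ] line dir deg 28.1 radial 46.1 ext -0.0039 0.0039
white [273 108   8  38 153] c [-0.013   0.0072] line dir deg 153.1 radial 151.1 ext -0.0172 0.017
white [241 126   8   3  21] c [0.004 0.031] line dir deg 56.0 radial 82.6 ext -0.0032 0.0035
{'mark': np.float64(147.86772114476014), 'rm': np.float64(0.04782622675171212), 'nm': 50}
```

View pics/w13.png

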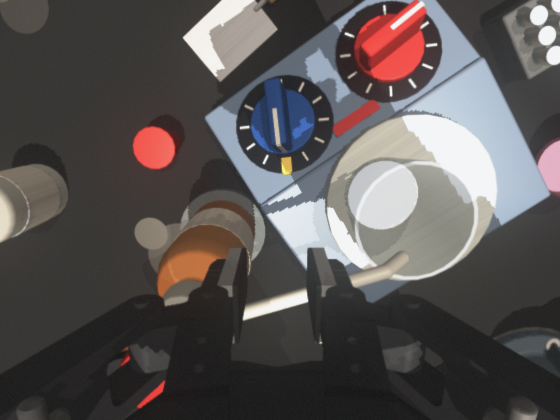

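Run:
```python
from disc import *
psi=np.radians(5);n,ex,ey=hp(psi,0); B=np.array([.5341,.1246,.0695])
out=[]
for nm,(x,y) in {"w12":(285,205),"w13":(283,130)}.items():
    s=load(nm); im=cv2.resize(s["image"][y-70:y+70,x-70:x+70,::-1],None,fx=4,fy=4,interpolation=cv2.INTER_CUBIC)
    f=lambda h,r,a:((proj(s,[B+h*n+r*(np.cos(a)*ex+np.sin(a)*ey)])[0]-[x-70,y-70]+.5)*4).round().astype(int).tolist()
    for a,c in ((152,(0,255,0)),):
        a=np.radians(a); cv2.line(im,f(.006,.034,a),f(.006,.055,a),c,1); cv2.line(im,f(.049,0,a),f(.049,.036,a),(255,0,255),1)
    cv2.polylines(im,[np.array([f(.004,.051,t) for t in np.linspace(0,6.28,60)])],True,(0,255,255),1)
    out.append(im)
cv2.imwrite("pics/ov12.png",cv2.resize(np.hstack(out),(800,400)))
for nm in ("w6","w12","w13","w1","w5","w3"):
    s=load(nm); 
    im=s["image"];hsv=cv2.cvtColor(im,cv2.COLOR_RGB2HSV)
    ye=((hsv[...,0]>20)&(hsv[...,0]<40)&(hsv[...,1]>110)&(hsv[...,2]>90)).astype(np.uint8)
    p=proj(s,[B+.006*n+.0435*(np.cos(2.65)*ex+np.sin(2.65)*ey)])[0]
    N,l,st,ce=cv2.connectedComponentsWithStats(ye); i=1+np.argmin([np.hypot(*(c-p)) for c in ce[1:]])
    yy,xx=np.where(l==i); q,_=panelxy(s,np.c_[xx,yy],psi,B,.006); a=np.degrees(np.arctan2(q[:,1],q[:,0]));r=np.hypot(*q.T)
    print(nm,st[i],"mean",np.degrees(np.arctan2(*q.mean(0)[::-1])).round(1),"r",r.min().round(4),r.max().round(4),"a",a.min().round(1),a.max().round(1))
```

```text
w6 [250 122  14  19 176] mean 151.0 r 0.0346 0.0537 a 142.5 159.3
w12 [283 237  13  20  52] mean 151.9 r 0.0353 0.0522 a 143.9 159.1
w13 [281 157  11  18 162] mean 150.8 r 0.0353 0.0526 a 143.6 158.1
w1 [369 156  15  15  63] mean 151.8 r 0.0346 0.0534 a 143.5 160.6
w5 [369 159  15  15  59] mean 151.5 r 0.0349 0.0538 a 143.6 160.0
w3 [400 174  17  19 159] mean 151.5 r 0.0352 0.0525 a 143.8 158.6
```

View pics/ov12.png

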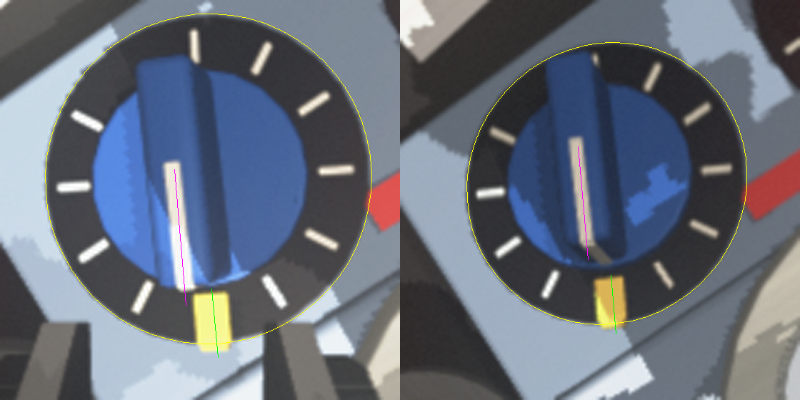

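Run:
```python
from disc import *
psi=np.radians(5); 
a=load("scene0")["image"]; b=load("s13")["image"]
cv2.imwrite("pics/cmp.png",np.hstack([cv2.resize(x[185:315,250:390,::-1],(400,372),interpolation=cv2.INTER_CUBIC) for x in (a,b)]))
a=load("side0")["image"]; b=load("d13")["image"]
cv2.imwrite("pics/cmp2.png",np.hstack([cv2.resize(x[130:400,150:400,::-1],(400,432)) for x in (a,b)]))
for nm in ("w1","w12","w13"):
    print(nm,"RED"); s=load(nm); angles(s,np.array([.5446,.0022,.0695]),psi)
```

```text
w1 RED
white [499 130  33  27 437] c [ 0.0223 -0.0089] line dir deg 66.0 radial -21.7 ext -0.0223 0.0271
white [503 141   4   4  14] c [0.0175 0.008 ] line dir deg -37.5 radial 24.6 ext -0.0028 0.0028
white [508 157  26   9  94] c [ 0.0019 -0.0173] line dir deg -85.4 radial -83.9 ext -0.0174 0.0166
white [515 170  13  17 124] c [-0.0185 -0.0222] line dir deg 155.7 radial -129.7 ext -0.0123 0.0138
white [512 173   5   3  13] c [-0.0167 -0.0114] line dir deg -85.8 radial -145.6 ext -0.0028 0.0028
white [504 184   4   3   9] c [-0.0331 -0.0027] line dir deg -98.8 radial -175.4 ext -0.0018 0.0026
{}
w12 RED
white [397  52  71  50 693] c [ 0.0082 -0.0212] line dir deg 8.4 radial -68.9 ext -0.0239 0.0273
white [403  61   4  12  42] c [ 0.0245 -0.0059] line dir deg -30.5 radial -13.6 ext -0.0039 0.0043
white [427  65   8  11  40] c [ 0.0119 -0.0192] line dir deg -61.3 radial -58.2 ext -0.0044 0.0038
white [453 108  14   5  59] c [-0.0236 -0.0184] line dir deg -118.7 radial -142.1 ext -0.0046 0.0043
white [448 132   4   4  10] c [-0.0332 -0.0038] line dir deg 108.3 radial -173.5 ext -0.0012 0.0012
{}
w13 RED
white [363   0  19   8  42] c [0.03   0.0004] line dir deg 66.8 radial 0.8 ext -0.0078 0.0082
white [383   0   8   1   8] c [ 0.0237 -0.0102] line dir deg 51.1 radial -23.4 ext -0.0029 0.003
white [393   0  21   3  36] c [ 0.0138 -0.0218] line dir deg -132.1 radial -57.7 ext -0.0098 0.0068
white [391   0  43  29 251] c [ 0.0003 -0.0205] line dir deg -97.6 radial -89.1 ext -0.0209 0.0137
white [383   5   3   8  21] c [ 0.0188 -0.0044] line dir deg -27.8 radial -13.1 ext -0.0034 0.0032
white [421  21   8   8  27] c [-0.0137 -0.0224] line dir deg -86.9 radial -121.4 ext -0.0039 0.0036
white [426  44   4   3   9] c [-0.03   -0.0142] line dir deg -86.3 radial -154.7 ext -0.0013 0.0016
{}
```

View pics/cmp.png

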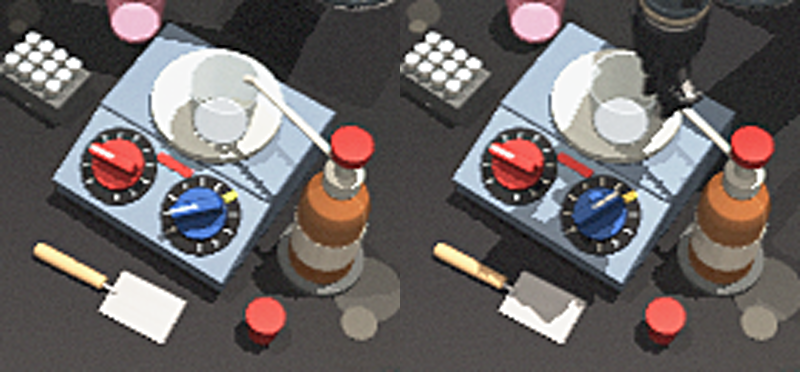

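View pics/cmp2.png

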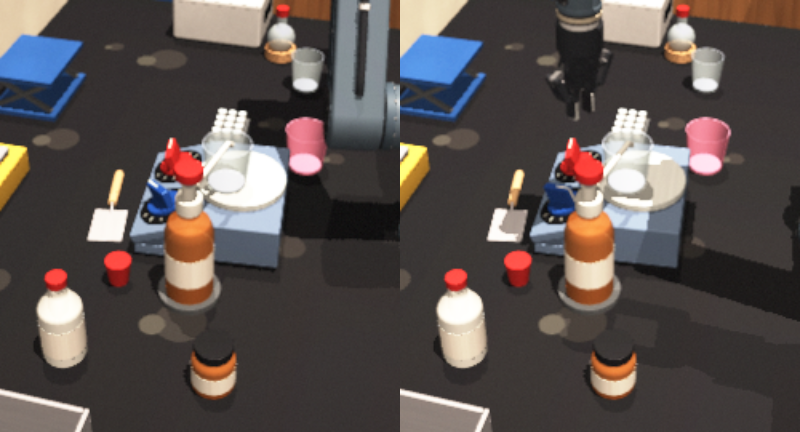

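```bash
python3 -c "
from h import *
print(manip.sense()['t'],manip.sense()['force'],workorder.sign_off())"
```

```text
the job is handed in; nothing more can be done
15.55 [-0.2633716   0.10650977 -0.57746492] None
```

The beaker is dosed and the blue stirring dial is set on the yellow mark. I handed the job in at 15.6 s with the gripper clear of everything.

- **Pump:** I pressed the cap with closed fingertips until it hit its stop. The cap top went from z 0.278 to 0.264 m with 24 N at the wrist. After release it read 0.278 again.
- **Stirring dial:** I held the grip bar loosely between the fingers and turned it clockwise in steps, then backed off and lifted away. In the last views the pointer read between 151 and 153.5° and the mark about 151.5°. That leaves an error of about 1°, which is within what I could measure, so I did not push further.
- **Everything else:** In before-and-after pictures the red dial, beaker, spatula, stopper and the other nearby items look unchanged. My numeric check of the red dial's angle gave no usable value, so that one rests on the pictures.
- **Height disagreement:** The fingertips sat about 13 mm above the reported tool point, not 19 mm below it. The first press therefore stopped short of the cap without touching it. I found this from the depth image, confirmed it by touching the cap, and allowed for it after that.

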